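# Sweep spilled clothes pegs into a pan

## Task

The wooden scraper lies on its side: take it, stand it upright on its rubber foot on the flat worktop (not on the draining board) and let go, then take it again by its handle from straight above. Sweep all four spilled clothes pegs with it into the metal pan, without touching the pegs with the hand, and finally leave the scraper standing upright on the worktop in front of the pan's open side. Do not disturb the mug or the tin.

Things in the scene. Friction and masses are not known exactly. Their poses are not given: they have to be found in the camera images.
- scraper: wooden scraper, rubber foot, stub handle, 180 g; starts lying on a broad side. Body 160 mm long (y), 36 thick (z 0 to 36), 50 tall (x -50 to 0); mid-length handle x 0 to 50, 42 wide (y), 22 thick (z 7 to 29). Origin under the handle root as it lies; x points from foot to handle end: up when it stands (100 mm tall)
- scraper_foot (a point): centre of the scraper's rubber foot face (160 x 36 mm), to stand flat on the worktop clear of the raised draining board (a 5 mm step, left of y = 0.35); axes as the scraper's
- scraper_grip (a point): point inside the scraper's handle, 83 mm from the foot face, 17 mm from the handle's end; axes as the scraper's
- pan: metal pan held fast by its non-slip underside, 180 mm (x) by 240 mm (y), floor 2 mm thick with a bevelled front lip, walls 3 mm thick and 42 mm high at the sides and back, open at the front (-x); a 30 mm handle behind (+x). Origin at the centre of the underside of its floor; x points from the open mouth to the back
- pan_mouth (a point): middle of the pan's open front lip at worktop height; axes as the pan's
- peg1: wooden clothes peg lying on its side, 15 x 72 x 12 mm (x, y, z), 15 g; origin at the centre of its underside, y along its length
- peg2: wooden clothes peg lying on its side, 15 x 72 x 12 mm (x, y, z), 15 g; origin at the centre of its underside, y along its length
- peg3: wooden clothes peg lying on its side, 15 x 72 x 12 mm (x, y, z), 15 g; origin at the centre of its underside, y along its length
- peg4: wooden clothes peg lying on its side, 15 x 72 x 12 mm (x, y, z), 15 g; origin at the centre of its underside, y along its length
- mug: bystander: dark stoneware mug, 92 x 121 x 94 mm, origin at the centre of its underside
- tin: bystander: low round food tin, 86 mm across, 40 mm high, origin at the centre of its underside
Mind the look-alikes: they are no part of the job. Leave any turquoise look-alike of the peg1 alone.

How it is judged:
By the outcome, as a careful person would: the job done as asked, in the order asked, and still so for the second after the job is handed in, with the robot touching nothing.
It also fails if it takes over 67 s, if anything falls off the work surface, if the arm or the gripper's body presses on something with over 40 N, if the wrist force passes 120 N, or if a joint passes its speed limit or range.

## Robot

A 6-joint arm with a two-finger parallel gripper is mounted at the origin on a cart in front of the work surface, level with it; the furniture and walls round the work are solid. World frame = base frame: x ahead of the robot, y to its left, z up, the work surface at z = 0. Lengths are in mm, angles in rad, forces in N, time in s.
With the tool pointing down it reaches from about 300 to 750 mm from the base axis. Payload 8.5 kg.
Tool frame: the origin (TCP) lies at the very end of the fingers, on their centre line; the grasp point (between the pads) lies 19 mm behind it (grasp_offset is the distance from the TCP to the grasp point, in mm); z points along the fingers, y is the line along which they close (so a half turn about z gives the same grasp; the last joint's range is limited). The gripper opens to 88 mm and grips with 3 to 60 N. Pads are 18 mm wide; open, the fingers measure 123 mm over their backs; the gripper's body (75 mm by 187 mm) begins 45 mm behind the grasp point.
Start: joints at [-1.423, 0.381, 1.297, -0, 1.464, -0.215], TCP at [195.185, -514.182, 205.748] pointing down, gripper open.
Joint ranges: [-3.11, 3.11], [-0.89, 2.33], [0.22, 2.48], [-1.42, 4.56], [0.17, 2.85], [-2.88, 2.88]. Speed limits (rad/s): [2.39, 2.39, 3.14, 3.14, 3.14, 3.14].

## Interface

Orientations are given as a unit quaternion [w, x, y, z].
In Python, from plant import * gives the robot as it stands. The module is installed in compiled form; this text tells all that it offers.
- The arm moves only by the tool step_arm, never from a script. Its argument "plan" is text: rows parted by semicolons, each of 7 numbers parted by spaces: the shift along the tool's x, y, z in m, then the turn, a rotation vector about the tool's x, y, z in rad, then the opening, from 0 (shut) to 1 (fully open). A call has 1 to 8 rows; each row shifts and turns the commanded pose from where the row before left it, along the tool's axes as they then stand; what a row does not reach is not made up. A row lasts 1/12 s, in which the tool goes at most 41.7 mm and 7.16 degrees, less where a joint would pass 70% of its speed; a pose out of reach is approached as far as the arm can. A call with a gripper value outside its range is refused whole. The fingers move at their own pace and stop on an object; "squeeze" is the grip in N (left out, the last holds). Time passes only in rows, so rows that do not move let the fingers close. It gives the time, the measured TCP pose, the force, the opening and the grip force at its end, in the units of the state.
- sense(): the state, without advancing time (a new reading comes with each control period).
- grab_frame(name): name is "scene" or "top" or "wrist"; returns (picture, depth): 384x512x3 uint8, red, green, blue; 384x512 float32, mm along the optical axis (not along the pixel's ray), 0 where there is no reading.
- camera_params(name): a dict with "fx", "fy", "cx", "cy" (pixels), "k1" (the pictures are not rectified: a ray, as slopes to the right and down, at radius r is drawn at 1 + k1 r^2 times it, then the intrinsics apply), "R" (3x3) and "t" (3): a world point X has camera coordinates R X + t. Camera axes: x right, y down, z forward; pixel columns grow to the right and rows downward; lengths in mm; the calibration is good to about 2 mm. A picture is of the moment at which its call begins: read the wrist's pose just before it. camera_params takes no time and is no camera call; for the wrist camera it gives the pose at the moment of the call.
- hand_in(): hands the job in; it is judged then, once.
The state is a dict: "clock": time; "qpos": joint angles; "dq": joint speeds; "joint_torque": joint torques, N m; "ee_pos": TCP position; "tool_rot": TCP orientation; "force": force on the tool from outside, world axes, zero at the start; "torque": the same for the moment, N m; "gripper_width": finger opening in mm; "finger_force": force on a finger pad.
Only numpy, scipy, OpenCV 4.12 (cv2) and the standard library are available. Lean on these libraries where they do the work, as an engineer would, in place of code of your own. Each camera call takes 0.05 s, during which the arm holds its last target. There are 200 camera calls.

## Working session

There is one attempt and no reset: what is moved stays moved. The work goes in short steps, Python scripts to look and compute and a tool call to move; the robot and the scene stay as the last step left them, time stands still between calls to the robot, and variables do not carry over. Pictures are saved under pics/ and viewed, at most 10 in all, crops included, and the job is handed in when it is done.

Besides the shell and the picture viewer there is one more tool, called after "Emit:" as a command line: name --argument value ..., lists and objects as JSON in quotes. step_arm: Moves the arm, as the interface text tells. Its arguments: {"type":"object","properties":{"plan":{"type":"string"},"squeeze":{"type":"number"}},"required":["plan"]}

```bash
mkdir -p pics; cat > h.py <<'E'
from plant import *
import numpy as np, cv2
from scipy.spatial.transform import Rotation as Ro
def pts(name,depth,C):
    h,w=depth.shape; v,u=np.mgrid[0:h,0:w]
    x=(u-C['cx'])/C['fx']; y=(v-C['cy'])/C['fy']
    xu,yu=x.copy(),y.copy()
    for _ in range(8):
        f=1+C['k1']*(xu**2+yu**2); xu=x/f; yu=y/f
    P=np.stack([xu*depth,yu*depth,depth],-1)
    return (P-np.array(C['t']))@np.array(C['R'])
def look(name):
    C=camera_params(name); im,d=grab_frame(name)
    return im,d,pts(name,d,C)
E
python3 - <<'E'
from h import *
print(sense())
for n in('top','scene'):
    im,d,P=look(n); np.savez(f'{n}.npz',im=im,d=d,P=P)
    cv2.imwrite(f'pics/{n}0.png',cv2.resize(im[...,::-1],(800,600)))
    C=camera_params(n); print(n,C, -np.array(C['R']).T@C['t'])
E
```

```text
{'clock': 0.0, 'qpos': array([-1.42329437e+00,  3.81197797e-01,  1.29828080e+00, -2.29097501e-05,
        1.46363580e+00, -2.15286986e-01]), 'dq': array([ 1.83947319e-03,  3.18115363e-04, -5.71429814e-04,  4.18461155e-06,
        3.95093888e-04, -7.59810756e-04]), 'joint_torque': array([ 6.96110783e-04, -4.37929058e+01, -2.24558777e+01,  7.13776471e-02,
        3.52168141e-02, -9.64743685e-05]), 'ee_pos': array([ 195.13141604, -513.84762126,  205.13010212]), 'tool_rot': array([-7.60821626e-04,  9.83592577e-01,  1.80402501e-01,  1.44012608e-05]), 'force': array([ 0.41450067, -0.20222031,  0.47223754]), 'torque': array([-0.0146123 , -0.02329511, -0.01680897]), 'finger_force': 0.0, 'gripper_width': 88.3071853289903}
top {'fx': 346.39826361738903, 'fy': 346.39826361738903, 'cx': 254.34278717456374, 'cy': 185.86243462230823, 'k1': -0.03794252280888863, 'R': array([[ 0.02086942, -0.99957648, -0.02028103],
       [-0.99691029, -0.01926873, -0.07614846],
       [ 0.07572542,  0.02180754, -0.99689021]]), 't': array([ 45.69378363, 523.8050583 , 846.94419664])} [457.09784788  37.29772055 885.12404254]
scene {'fx': 427.44621714250957, 'fy': 427.44621714250957, 'cx': 260.9173753646183, 'cy': 193.15127424429858, 'k1': -0.07158619694582537, 'R': array([[-0.60485725, -0.79633092, -0.002184  ],
       [-0.5743826 ,  0.43817159, -0.69144073],
       [ 0.5515726 , -0.41696849, -0.72242989]]), 't': array([333.61906141, 310.55973688, 728.73928445])} [-21.78060608 433.45404107 741.92531463]
```

View pics/top0.png

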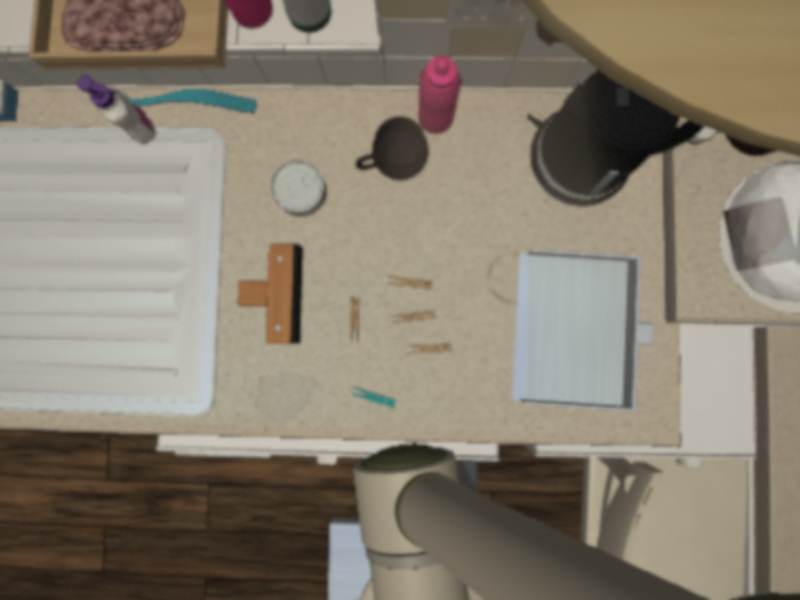

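View pics/scene0.png

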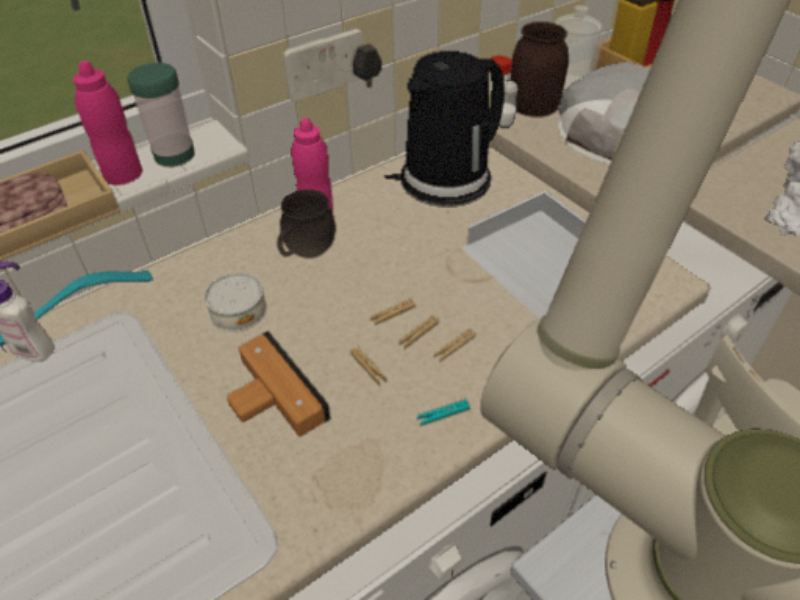

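The top view (800x600) shows the scraper at (283,293) with its handle pointing left at (252,293), in front of the draining board edge (218). Four wooden pegs sit at (411,283), (414,316), (430,349) and (355,318). The turquoise peg at (374,397) is the look-alike. The pan is at (577,330) with its mouth at (518,330), the mug at (400,148) and the tin at (299,187). Next I measure these.

```bash
cat > meas.py <<'E'
from h import *
def blobs(im,P,lo,hi,zr,amin=40,box=None):
    hsv=cv2.cvtColor(im,cv2.COLOR_RGB2HSV)
    m=cv2.inRange(hsv,lo,hi)
    z=P[...,2]; m[(z<zr[0])|(z>zr[1])|(P[...,0]<250)|(P[...,0]>700)|(P[...,1]>380)|(P[...,1]<-420)]=0
    n,l,s,c=cv2.connectedComponentsWithStats(m)
    out=[]
    for i in range(1,n):
        if s[i,4]<amin: continue
        q=P[l==i]; r=cv2.minAreaRect(q[:,:2].astype(np.float32))
        out.append((c[i],s[i,4],np.median(q,0),r,q))
    return out
E
python3 - <<'E'
from meas import *
np.set_printoptions(precision=1,suppress=True)
D=np.load('top.npz'); im,P=D['im'],D['P']
hsv=cv2.cvtColor(im,cv2.COLOR_RGB2HSV)
for (u,v) in [(283,270),(252,293),(298,293),(411,283),(355,330),(374,397),(330,330),(570,330),(519,330),(519,300),(299,187)]:
    a,b=int(v*.64),int(u*.64); print((u,v),hsv[a,b],P[a,b])
print('scraper'); 
for o in blobs(im,P,(5,140,90),(18,255,255),(10,60),150): print(o[0],o[1],o[2],o[3])
print('pegs')
for o in blobs(im,P,(8,100,60),(24,255,255),(3,25),15): print(o[0],o[1],o[2],o[3])
print('turq')
for o in blobs(im,P,(80,100,60),(100,255,255),(3,25),15): print(o[0],o[2],o[3])
# pan: walls
z=P[...,2]; 
m=(z>25)&(z<60)&(P[...,1]<-100)&(P[...,1]>-420)&(P[...,0]>250)&(P[...,0]<600)
q=P[m]; print('walls',len(q),cv2.minAreaRect(q[:,:2].astype(np.float32)))
for r in range(150,275,12): print(r,P[r,315:345:3,1],P[r,315:345:3,2],hsv[r,325:340:2].tolist())
c=im[150:270,200:300]; cv2.imwrite('pics/crop.png',cv2.resize(c[...,::-1],None,fx=5,fy=5,interpolation=cv2.INTER_CUBIC))
E
```

```text
(283, 270) [ 14 142 154] [552.6 238.7  35.5]
(252, 293) [ 14 146 152] [514.7 289.   29.7]
(298, 293) [15 24 21] [515.6 214.5  37.5]
(411, 283) [ 18  97 140] [536.4  34.7  10. ]
(355, 330) [ 19  71 141] [458.6 125.    1.4]
(374, 397) [ 87 144 122] [351.8  91.3   9.4]
(330, 330) [ 22  43 172] [457.7 165.8   2.4]
(570, 330) [ 85  16 177] [ 465.6 -222.9    2. ]
(519, 330) [108  32 192] [ 464.  -141.7    2.4]
(519, 300) [106  25 190] [ 512.4 -141.7    1.1]
(299, 187) [ 37  19 176] [687.  218.5  35.9]
scraper
[175.1 187.2] 986 [514.9 248.2  35.6] ((513.5978393554688, 266.3600769042969), (83.7104263305664, 149.15501403808594), 89.88067626953125)
pegs
turq
[242.8 255.2] [349.6  81.3  11. ] ((349.3964538574219, 81.388671875), (44.23626708984375, 9.654969215393066), 74.90855407714844)
walls 2042 ((474.23065185546875, -284.2554931640625), (269.3479919433594, 261.6259765625), 87.2613296508789)
150 [ -97.8 -105.3 -113.  -121.  -128.4 -136.6 -143.5 -151.9 -159.6 -167.5] [-0.   1.5  1.7  0.   1.5 -0.8  3.2 -0.1  0.1 -0.7] [[21, 48, 170], [19, 48, 171], [20, 50, 169], [20, 49, 168], [20, 50, 169], [
[... 1863 characters left out ...]
5.1 -152.1 -159.6 -167.4] [-0.2  1.4 -0.5  1.9  1.9 -0.3  0.5  3.4  3.3  2.1] [[20, 48, 166], [21, 24, 168], [105, 25, 183], [106, 32, 191], [108, 32, 191], [103, 26, 186], [99, 20, 180], [99, 20, 177]]
258 [-100.6 -107.7 -115.  -122.3 -130.3 -137.9 -145.5 -144.1 -150.5 -157.6] [-3.7 -0.7  1.4  2.3 -0.1 -0.2 -0.3 41.4 44.9 45.3] [[19, 51, 166], [20, 49, 166], [21, 49, 168], [20, 47, 169], [20, 47, 163], [21, 33, 156], [23, 19, 164], [23, 13, 162]]
270 [-100.3 -107.8 -115.4 -123.3 -131.  -138.  -144.4 -153.1 -161.3 -168. ] [ 0.7  1.   0.7 -1.7 -2.2  0.5  6.2  0.6 -2.5  1. ] [[21, 49, 168], [20, 48, 170], [20, 50, 170], [21, 49, 167], [20, 51, 164], [20, 49, 168], [20, 48, 171], [20, 49, 165]]
```

View pics/crop.png

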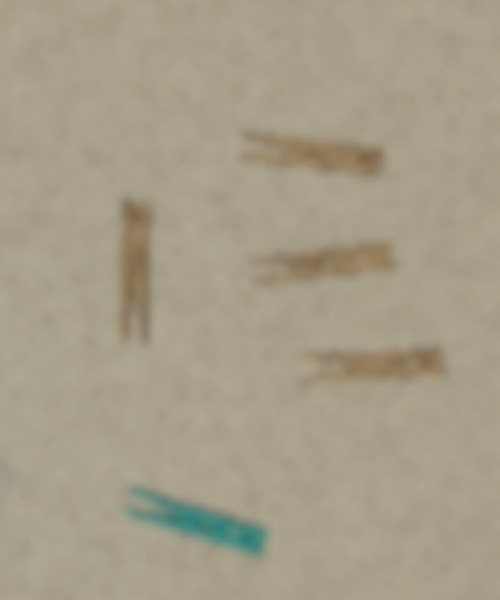

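The crop shows four wooden pegs at crop pixels (313,153), (325,263), (373,363) and (136,270), plus the turquoise look-alike at (196,522), which I leave alone. Now I refine the scraper, pegs and pan.

```bash
python3 - <<'E'
from meas import *
np.set_printoptions(precision=1,suppress=True)
D=np.load('top.npz'); im,P=D['im'],D['P']
for n,pts_ in dict(p1=[(245,145),(382,160)],p2=[(255,270),(392,255)],p3=[(305,368),(443,360)],p4=[(138,203),(136,342)],tq=[(130,500),(265,540)]).items():
    print(n,[np.median(P[int(v/5+150)-1:int(v/5+150)+2,int(u/5+200)-1:int(u/5+200)+2].reshape(-1,3),0) for u,v in pts_])
hsv=cv2.cvtColor(im,cv2.COLOR_RGB2HSV)
m=cv2.inRange(hsv,(5,110,80),(20,255,255))
for nm,(a,b,zl,zh) in dict(body=(216,268,30,45),handle=(274,330,22,36)).items():
    k=(m>0)&(P[...,1]>a)&(P[...,1]<b)&(P[...,2]>zl)&(P[...,2]<zh)&(abs(P[...,0]-515)<110)
    q=P[k]; print(nm,len(q),np.percentile(q,[1,50,99],axis=0),q.mean(0),cv2.minAreaRect(q[:,:2].astype(np.float32)))
    n=cv2.PCACompute(q[:,:2].astype(np.float32),None)[1][0]; print(n)
k=(P[...,2]>28)&(P[...,2]<45)&(abs(P[...,0]-515)<110)&(P[...,1]>200)&(P[...,1]<345)
q=P[k]; print('all',np.percentile(q,[.5,99.5],axis=0))
# black strip
k=(hsv[...,2]<60)&(abs(P[...,0]-515)<110)&(P[...,1]>195)&(P[...,1]<240)
q=P[k];print('black',len(q),np.percentile(q,[2,50,98],axis=0))
# pan walls by x-rows
z=P[...,2]
for y0 in (-160,-200,-240,-280):
    k=(abs(P[...,1]-y0)<8)&(z>30)&(z<55)&(P[...,0]>300)&(P[...,0]<640); x=P[k][:,0]
    print(y0,np.percentile(x[x<460],[5,50,95]) if (x<460).any() else 0,np.percentile(x[x>460],[5,50,95]) if (x>460).any() else 0)
for x0 in (380,430,480,530,560):
    k=(abs(P[...,0]-x0)<8)&(z>30)&(z<55)&(P[...,1]<-200)&(P[...,1]>-400); y=P[k][:,1]; print('back',x0,np.percentile(y,[5,50,95]) if len(y) else 0)
    v=hsv[...,0].astype(int); k=(abs(P[...,0]-x0)<5)&(hsv[...,0]>60)&(z<8)&(P[...,1]<-80)&(P[...,1]>-300); print('mouth',P[k][:,1].max())
E
```

```text
p1 [array([541.9,  70.8,   1.4]), array([535.3,   1.5,   5.8])]
p2 [array([477.7,  64.2,   0.4]), array([486.4,  -4. ,   7.2])]
p3 [array([430. ,  37.8,   1.3]), array([434. , -30.1,   3.7])]
p4 [array([511.6, 126.6,   4.6]), array([440.8, 124.7,  -0.2])]
tq [array([359.9, 125. ,   0.1]), array([341.5,  56.1,   1.5])]
body 950 [[438.7 223.1  32.4]
 [514.9 242.1  36.1]
 [590.  262.9  39.2]] [513.9 242.4  36. ] ((513.5320434570312, 244.18309020996094), (44.121891021728516, 154.19235229492188), 89.96430206298828)
[1. 0.]
handle 219 [[496.8 274.3  25.7]
 [514.7 292.   29. ]
 [532.6 309.9  32.3]] [514.5 292.2  29. ] ((513.6629638671875, 292.14453125), (37.62211227416992, 36.27009201049805), 0.879019021987915)
[ 1.  -0.1]
all [[436.3 213.7  28.1]
 [593.  309.8  39.6]]
black 298 [[441.8 213.5  16.1]
 [513.6 215.9  35.1]
 [587.4 222.1  39.1]]
-160 [349.5 351.9 354.1] [588.3 589.7 591.3]
-200 [347.8 350.2 352.3] [587.  588.3 589.6]
-240 [345.9 348.4 350.6] [584.7 585.8 588. ]
-280 [344.1 346.6 347.6] [581.3 583.6 584. ]
back 380 [-314.  -310.8 -309.2]
mouth -132.13529834485584
back 430 [-317.3 -312.9 -311.6]
mouth -134.11772943713072
back 480 [-397.  -340.4 -314.5]
mouth -139.19313173602305
back 530 [-397.5 -377.  -316.9]
mouth -141.54284172382097
back 560 [-397.1 -378.5 -318. ]
mouth -141.17090478400203
```

Emit:
step_arm --plan "0 0 0 0 0 -0.121 1; 0 0 0 0 0 -0.121 1; 0 0 0 0 0 -0.121 1; 0 0 0 0 0 -0.121 1; 0 0 0 0 0 -0.121 1; 0 0 0 0 0 -0.121 1; 0 0 0 0 0 -0.121 1; 0 0 0 0 0 -0.121 1" --squeeze 30

```text
clock: 0.77
ee_pos: [195.2, -514.0, 205.4]
tool_rot: [-0.0, 0.785, 0.62, 0.0]
force: [0.5, 0.0, -0.4]
gripper_width: 88.3
finger_force: 0.0
```

Emit:
step_arm --plan "0.033 0.012 0 0 0 -0.120 1; 0.033 0.012 0 0 0 -0.120 1; 0.033 0.012 0 0 0 0 1; 0.033 0.012 0 0 0 0 1; 0.033 0.012 0 0 0 0 1; 0.033 0.012 0 0 0 0 1; 0.033 0.012 0 0 0 0 1; 0.033 0.012 0 0 0 0 1"

```text
clock: 1.43
ee_pos: [302.6, -253.9, 205.6]
tool_rot: [-0.0, 0.707, 0.707, 0.0]
force: [0.5, 0.1, -0.1]
gripper_width: 88.2
finger_force: 0.0
```

Emit:
step_arm --plan "0.033 0.012 0 0 0 0 1; 0.033 0.012 0 0 0 0 1; 0.033 0.012 0 0 0 0 1; 0.033 0.012 0 0 0 0 1; 0.033 0.012 0 0 0 0 1; 0.033 0.012 0 0 0 0 1; 0.033 0.012 0 0 0 0 1; 0.033 0.012 0 0 0 0 1"

```text
clock: 2.1
ee_pos: [398.6, 10.2, 205.7]
tool_rot: [-0.0, 0.707, 0.707, -0.0]
force: [-0.3, -0.1, 0.7]
gripper_width: 88.2
finger_force: 0.0
```

```bash
cat > st.py <<'E'
from h import *
np.set_printoptions(precision=3,suppress=True)
s=sense(); q=s['tool_rot']; R=Ro.from_quat([q[1],q[2],q[3],q[0]]).as_matrix()
print(s['clock'],s['ee_pos'],'q',s['qpos'],'\nF',s['force'],s['gripper_width'],s['finger_force']); print(R)
print('grasp pt',s['ee_pos']-19*R[:,2])
E
python3 st.py
```

```text
2.1 [398.612  10.22  205.725] q [-0.273  0.112  1.672 -0.     1.357 -0.274] 
F [-0.264 -0.085  0.741] 88.19785463286532 0.0
[[-0.  1. -0.]
 [ 1.  0.  0.]
 [ 0. -0. -1.]]
grasp pt [398.613  10.22  224.725]
```

Emit:
step_arm --plan "0.034 0.0144 0 0 0 0 1; 0.034 0.0144 0 0 0 0 1; 0.034 0.0144 0 0 0 0 1; 0.034 0.0144 0 0 0 0 1; 0.034 0.0144 0 0 0 0 1; 0.034 0.0144 0 0 0 0 1; 0.034 0.0144 0 0 0 0 1; 0.034 0.0144 0 0 0 0 1"

```text
clock: 2.77
ee_pos: [513.9, 282.3, 205.4]
tool_rot: [-0.0, 0.707, 0.707, -0.0]
force: [0.7, -1.0, 0.4]
gripper_width: 88.0
finger_force: 0.0
```

Emit:
step_arm --plan "0 0 0 0 -0.1122 0 1; 0 0 0 0 -0.1122 0 1; 0 0 0 0 -0.1122 0 1; 0 0 0 0 -0.1122 0 1; 0 0 0 0 -0.1122 0 1; 0 0 0 0 -0.1122 0 1; 0 0 0 0 -0.1122 0 1; 0 0 0 0 0 0 1"

```text
clock: 3.43
ee_pos: [512.6, 282.0, 201.9]
tool_rot: [0.271, 0.65, 0.654, -0.275]
force: [0.1, 0.4, -0.9]
gripper_width: 88.0
finger_force: 0.0
```

```bash
python3 st.py; python3 - <<'E'
from h import *
im,d,P=look('wrist'); cv2.imwrite('pics/w1.png',im[...,::-1])
E
```

```text
3.4333 [512.62  281.958 201.934] q [ 0.588  0.721  0.936 -0.678  1.913  0.49 ] 
F [ 0.118  0.429 -0.894] 88.04575274402143 0.0
[[-0.007  1.    -0.002]
 [ 0.702  0.003 -0.712]
 [-0.712 -0.006 -0.702]]
grasp pt [512.663 295.491 215.27 ]
```

View pics/w1.png

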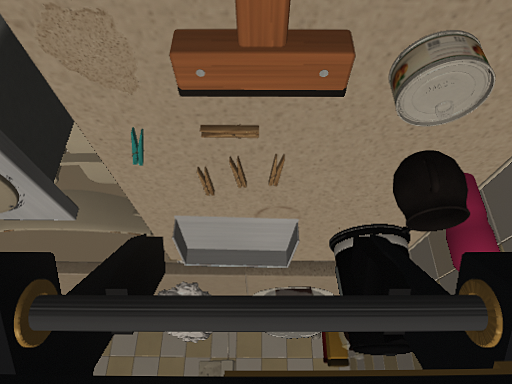

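The wrist view shows the scraper centred near pixel x≈263 with its handle at (263,20), in line with the finger midpoint at x≈258. I descend now.

Emit:
step_arm --plan "0.0171 0.0003 0.0168 0 0 0 1; 0.0171 0.0003 0.0168 0 0 0 1; 0.0171 0.0003 0.0168 0 0 0 1; 0.0171 0.0003 0.0168 0 0 0 1; 0.0171 0.0003 0.0168 0 0 0 1; 0.0171 0.0003 0.0168 0 0 0 1; 0.0171 0.0003 0.0168 0 0 0 1; 0 0 0 0 0 0 1"

```text
clock: 4.15
ee_pos: [514.8, 280.4, 34.8]
tool_rot: [0.268, 0.653, 0.653, -0.272]
force: [-0.4, 0.3, -1.1]
gripper_width: 87.7
finger_force: 0.0
```

```bash
python3 st.py
```

```text
4.15 [514.765 280.385  34.772] q [ 0.582  0.885  1.1   -0.63   1.646  0.695] 
F [-0.387  0.273 -1.07 ] 87.73444554671447 0.0
[[-0.002  1.    -0.005]
 [ 0.708 -0.002 -0.707]
 [-0.707 -0.005 -0.708]]
grasp pt [514.867 293.809  48.217]
```

Emit:
step_arm --plan "0.0091 0 0.008 0 0 0 1; 0.0091 0 0.008 0 0 0 1; 0 0 0 0 0 0 1; 0 0 0 0 0 0 0.4; 0 0 0 0 0 0 0.3; 0 0 0 0 0 0 0.2; 0 0 0 0 0 0 0.1; 0 0 0 0 0 0 0" --squeeze 40

```text
clock: 4.82
ee_pos: [516.0, 283.5, 14.2]
tool_rot: [0.271, 0.653, 0.653, -0.27]
force: [-0.2, -0.3, -0.8]
gripper_width: 57.0
finger_force: 0.0
```

Emit:
step_arm --plan "0 0 0 0 0 0 0; 0 0 0 0 0 0 0; 0 0 0 0 0 0 0; 0 0 0 0 0 0 0"

```text
clock: 5.15
ee_pos: [515.8, 283.4, 13.8]
tool_rot: [0.271, 0.653, 0.653, -0.271]
force: [0.4, 0.6, -0.3]
gripper_width: 30.2
finger_force: 0.0
```

```bash
python3 st.py
```

```text
5.15 [515.849 283.392  13.775] q [ 0.586  0.914  1.103 -0.631  1.619  0.719] 
F [ 0.35   0.565 -0.326] 30.21351351805142 0.0
[[-0.     1.     0.   ]
 [ 0.707  0.    -0.707]
 [-0.707 -0.    -0.707]]
grasp pt [515.848 296.827  27.21 ]
```

```bash
python3 - <<'E'
from h import *
im,d,P=look('scene'); cv2.imwrite('pics/s1.png',cv2.resize(im[180:340,60:272,::-1],None,fx=3.5,fy=3.5))
im,d,P=look('wrist'); cv2.imwrite('pics/w2.png',im[...,::-1]); print(sense()['gripper_width'],sense()['finger_force'])
E
```

```text
22.29736284127623 0.0
```

View pics/s1.png

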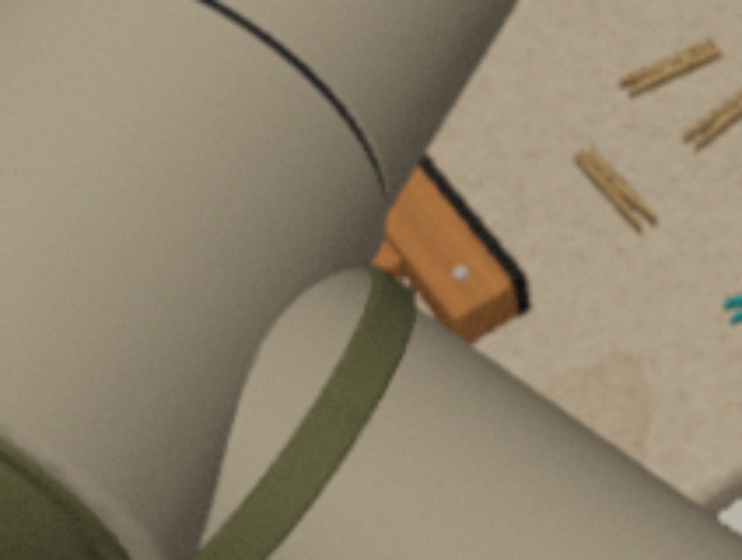

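The arm hides the handle in this view; the scraper itself has not moved. I check the wrist picture.

View pics/w2.png

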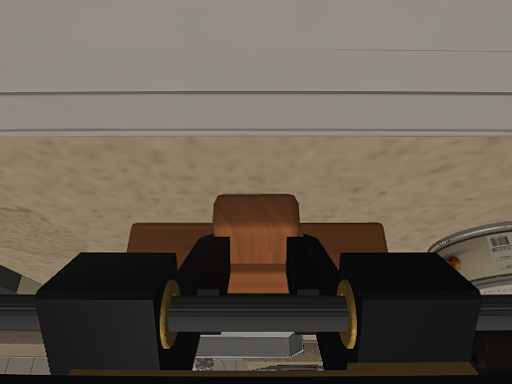

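```bash
python3 - <<'E'
from h import *
np.set_printoptions(precision=0,suppress=True,linewidth=200)
s=sense();print(s['gripper_width'],s['finger_force'],s['ee_pos'])
im,d,P=look('wrist')
hsv=cv2.cvtColor(im,cv2.COLOR_RGB2HSV)
for v in (200,225,240,250,258,266,275,285):
  print(v,[(u,*P[v,u].round().astype(int),hsv[v,u].tolist()[0:1]+[int(hsv[v,u,2])]) for u in (180,195,205,215,225,235,258,280,290,300,310)])
cv2.imwrite('pics/w3.png',cv2.resize(im[180:330,130:390,::-1],None,fx=3,fy=3))
E
```

```text
22.29736284127623 0.0 [516. 283.  14.]
200 [(180, np.int64(472), np.int64(292), np.int64(0), [17, 138]), (195, np.int64(480), np.int64(292), np.int64(0), [17, 135]), (205, np.int64(486), np.int64(293), np.int64(0), [17, 138]), (215, np.int64(494), np.int64(313), np.int64(11), [14, 97]), (225, np.int64(500), np.int64(316), np.int64(13), [11, 73]), (235, np.int64(504), np.int64(316), np.int64(13), [11, 77]), (258, np.int64(515), np.int64(316), np.int64(13), [12, 74]), (280, np.int64(526), np.int64(315), np.int64(12), [11, 75]), (290, np.int64(531), np.int64(315), np.int64(12), [11, 71]), (300, np.int64(539), np.int64(291), np.int64(-1), [16, 145]), (310, np.int64(545), np.int64(292), np.int64(0), [17, 142])]
225 [(180, np.int64(467), np.int64(264), np.int64(3), [11, 73]), (195, np.int64(476), np.int64(264), np.int64(3), [11, 73]), (205, np.int64(482), np.int64(265), np.int64(3), [11, 73]), (215, np.int64(495), np.int64(312), np.int64(24), [11, 96]), (225, np.int64(500), np.int64(315), np.int64(25), [12, 112]), (235, np.int64(505), np.int64(316), np.int64(26), [11, 105]), (258, np.int64
[... 3636 characters left out ...]
40), np.int64(56), [0, 8])]
285 [(180, np.int64(498), np.int64(383), np.int64(71), [17, 52]), (195, np.int64(495), np.int64(347), np.int64(61), [15, 12]), (205, np.int64(498), np.int64(344), np.int64(61), [0, 7]), (215, np.int64(501), np.int64(343), np.int64(60), [10, 11]), (225, np.int64(504), np.int64(344), np.int64(61), [8, 10]), (235, np.int64(501), np.int64(244), np.int64(35), [11, 120]), (258, np.int64(515), np.int64(245), np.int64(35), [12, 121]), (280, np.int64(529), np.int64(245), np.int64(35), [11, 122]), (290, np.int64(526), np.int64(343), np.int64(60), [45, 9]), (300, np.int64(530), np.int64(343), np.int64(60), [0, 9]), (310, np.int64(533), np.int64(343), np.int64(60), [165, 8])]
```

View pics/w3.png

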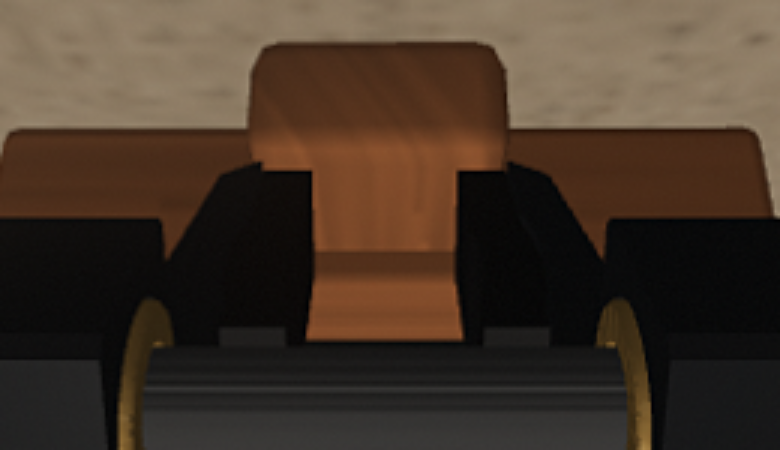

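Finger force is 0 and the width is below 42 mm, so this is not a grip. I open, back off a little and check where the fingertips really end.

Emit:
step_arm --plan "0 0 0 0 0 0 1; 0 0 0 0 0 0 1; 0 0 0 0 0 0 1; 0 0 0 0 0 0 1; 0 0 0 0 0 0 1; 0 0 0 0 0 0 1; 0 0 -0.025 0 0 0 1; 0 0 -0.025 0 0 0 1"

```text
clock: 5.97
ee_pos: [515.5, 318.3, 49.0]
tool_rot: [0.27, 0.653, 0.653, -0.272]
force: [1.0, 0.5, 0.5]
gripper_width: 69.3
finger_force: 0.0
```

```bash
python3 - <<'E'
from h import *
np.set_printoptions(precision=0,suppress=True,linewidth=200)
s=sense();print(s['gripper_width'],s['finger_force'],s['ee_pos'])
q=s['tool_rot']; R=Ro.from_quat([q[1],q[2],q[3],q[0]]).as_matrix()
im,d,P=look('wrist'); T=(P-s['ee_pos'])@R
m=(im.max(2)<40)&(d>20)&(d<260)&(abs(T[...,1])<75)
t=T[m]; print(len(t),np.percentile(t,[0,1,50,99,100],axis=0))
for side in (t[t[:,1]<0],t[t[:,1]>0]):
    k=side[side[:,2]>-80]; print(len(k)); 
    for z in range(-80,10,10):
        a=k[(k[:,2]>=z)&(k[:,2]<z+10)]
        if len(a): print(z,a.min(0),a.max(0))
im2,d2,P2=look('top'); hs=(P2[...,1]>200)&(P2[...,1]<345)&(abs(P2[...,0]-515)<110)&(P2[...,2]>25)&(P2[...,2]<45)
print(np.percentile(P2[hs],[1,99],axis=0))
E
```

```text
69.33540726915565 0.0 [515. 318.  49.]
39317 [[ -39.  -74. -133.]
 [  -8.  -56. -132.]
 [  24.   -6. -113.]
 [  35.   54.  -38.]
 [  35.   74.   70.]]
3264
-80 [-10. -52. -80.] [ 12. -35. -70.]
-70 [ -4. -51. -70.] [ 12. -36. -60.]
-60 [ -8. -50. -60.] [ 12. -35. -50.]
-50 [ -8. -49. -50.] [ 12. -35. -40.]
-40 [ -9. -48. -40.] [ 11. -35. -32.]
3302
-80 [-11.  34. -80.] [ 12.  51. -70.]
-70 [ -4.  35. -70.] [ 12.  50. -60.]
-60 [ -8.  34. -60.] [ 12.  49. -50.]
-50 [ -8.  34. -50.] [ 12.  48. -40.]
-40 [ -8.  34. -40.] [ 11.  47. -32.]
[[437. 214.  26.]
 [593. 310.  39.]]
```

The wrist depth puts the finger ends 32 mm short of the reported TCP along tool z. A 22 mm opening with no contact force agrees with that. I'll use a real-tip offset of 32 mm, so the grasp point is 51 mm behind the reported TCP. I redo the grasp deeper.

Emit:
step_arm --plan "0 0 0 0 0 0 1; 0 0 0 0 0 0 1; 0 0 0.02 0 0 0 1; 0 0 0.02 0 0 0 1; 0 0 0.02 0 0 0 1; 0 0 0.01 0 0 0 1; 0 0 0 0 0 0 1; 0 0 0 0 0 0 1"

```text
clock: 6.73
ee_pos: [515.9, 268.9, -0.5]
tool_rot: [0.27, 0.653, 0.653, -0.271]
force: [-1.1, -0.3, -0.2]
gripper_width: 88.2
finger_force: 0.0
```

```bash
sed -i "s/19\*R/51*R/" st.py; python3 st.py
```

```text
6.7333 [515.851 268.866  -0.514] q [ 0.568  0.919  1.144 -0.638  1.574  0.733] 
F [-1.071 -0.32  -0.18 ] 88.19644163507684 0.0
[[ 0.     1.    -0.001]
 [ 0.707 -0.001 -0.707]
 [-0.707 -0.001 -0.707]]
grasp pt [515.909 304.947  35.53 ]
```

Emit:
step_arm --plan "0 -0.0007 0.007 0 0 0 1; 0 -0.0007 0.0064 0 0 0 1; 0 0 0 0 0 0 0; 0 0 0 0 0 0 0; 0 0 0 0 0 0 0; 0 0 0 0 0 0 0; 0 0 0 0 0 0 0; 0 0 0 0 0 0 0" --squeeze 40

```text
clock: 7.4
ee_pos: [514.5, 259.9, -9.7]
tool_rot: [0.271, 0.653, 0.653, -0.27]
force: [0.1, -0.6, 0.1]
gripper_width: 50.2
finger_force: 0.0
```

Emit:
step_arm --plan "0 0 0 0 0 0 0; 0 0 0 0 0 0 0; 0 0 0 0 0 0 0; 0 0 0 0 0 0 0"

```text
clock: 7.73
ee_pos: [514.5, 259.8, -9.8]
tool_rot: [0.271, 0.653, 0.653, -0.27]
force: [0.3, 0.3, 0.4]
gripper_width: 41.7
finger_force: 40.0
```

```bash
python3 st.py
```

```text
7.7333 [514.504 259.85   -9.789] q [ 0.558  0.921  1.173 -0.643  1.542  0.745] 
F [0.32  0.281 0.412] 41.72648309435202 39.97404920635745
[[ 0.     1.     0.   ]
 [ 0.707  0.    -0.707]
 [-0.707  0.    -0.707]]
grasp pt [514.494 295.906  26.279]
```

Gripped at 41.7 mm and 40 N. I lift and rotate.

Emit:
step_arm --plan "-0.0141 0 -0.0141 0 0 0 0; -0.0141 0 -0.0141 0 0 0 0; -0.0141 0 -0.0141 0 0 0 0; -0.0141 0 -0.0141 0 0 0 0; -0.0141 0 -0.0141 0 0 0 0; -0.0141 0 -0.0141 0 0 0 0; 0 0 0 0 0 0 0; 0 0 0 0 0 0 0"

```text
clock: 8.4
ee_pos: [514.5, 259.9, 109.7]
tool_rot: [0.271, 0.654, 0.653, -0.27]
force: [-0.6, -0.3, -2.4]
gripper_width: 41.6
finger_force: 40.0
```

Emit:
step_arm --plan "0 0 0 0 0.1122 0 0; 0 0 0 0 0.1122 0 0; 0 0 0 0 0.1122 0 0; 0 0 0 0 0.1122 0 0; 0 0 0 0 0.1122 0 0; 0 0 0 0 0.1122 0 0; 0 0 0 0 0.1122 0 0; 0 0 0 0 0 0 0"

```text
clock: 9.07
ee_pos: [514.1, 257.3, 108.6]
tool_rot: [-0.002, 0.709, 0.705, 0.0]
force: [1.3, 0.3, -1.1]
gripper_width: 41.7
finger_force: 40.0
```

Emit:
step_arm --plan "0 0 0 0 0.1122 0 0; 0 0 0 0 0.1122 0 0; 0 0 0 0 0.1122 0 0; 0 0 0 0 0.1122 0 0; 0 0 0 0 0.1122 0 0; 0 0 0 0 0.1122 0 0; 0 0 0 0 0.1122 0 0; 0 0 0 0 0 0 0"

```text
clock: 9.73
ee_pos: [513.3, 258.3, 106.3]
tool_rot: [-0.274, 0.655, 0.651, 0.269]
force: [0.2, -1.3, -2.0]
gripper_width: 41.4
finger_force: 40.0
```

```bash
python3 st.py; python3 - <<'E'
from h import *
im,d,P=look('scene'); cv2.imwrite('pics/s2.png',im[...,::-1]); np.savez('s2.npz',im=im,P=P)
im,d,P=look('top'); np.savez('t2.npz',im=im,P=P)
im,d,P=look('wrist'); cv2.imwrite('pics/w4.png',im[...,::-1]); np.savez('w4.npz',im=im,P=P)
E
```

```text
9.7333 [513.324 258.255 106.258] q [-0.117  0.539  1.641  0.841  1.233 -0.517] 
F [ 0.22  -1.252 -2.028] 41.35620141607899 39.9744303105399
[[ 0.008  1.    -0.005]
 [ 0.705 -0.002  0.709]
 [ 0.709 -0.009 -0.705]]
grasp pt [513.579 222.1   142.227]
```

View pics/s2.png

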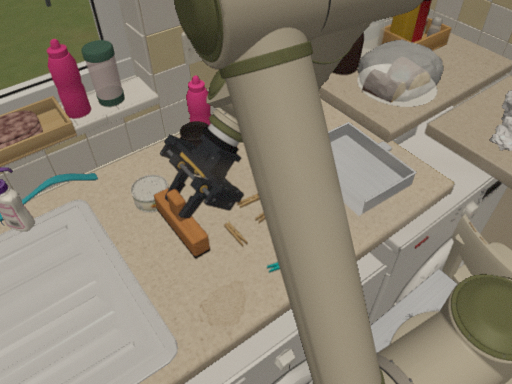

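The scene view shows the scraper held upright, its body from about (160,195) to (205,245) and the foot down. I check its tilt by depth.

```bash
python3 st.py; python3 - <<'E'
from h import *
np.set_printoptions(precision=3,suppress=True)
for n in ('s2','t2','w4'):
    D=np.load(n+'.npz'); im,P=D['im'],D['P']; hsv=cv2.cvtColor(im,cv2.COLOR_RGB2HSV)
    m=(cv2.inRange(hsv,(5,110,50),(20,255,255))>0)&(abs(P[...,0]-513)<110)&(abs(P[...,1]-232)<40)&(P[...,2]>40)&(P[...,2]<180)
    q=P[m]; print(n,len(q)); 
    if len(q)<30: continue
    print(np.percentile(q,[1,50,99],axis=0))
    h,e=np.histogram(q[:,2],bins=range(40,184,4)); print(dict(zip(e[:-1].tolist(),h.tolist())))
    zt=e[np.argmax(h)]; t=q[abs(q[:,2]-zt-2)<6]; A=np.c_[t[:,:2]-t[:,:2].mean(0),np.ones(len(t))]; print('top plane',np.linalg.lstsq(A,t[:,2],rcond=None)[0],t.mean(0),np.percentile(t,[1,99],axis=0))
E
```

```text
9.8833 [514.038 260.115 108.934] q [-0.111  0.533  1.636  0.836  1.231 -0.511] 
F [ 1.104  0.43  -1.886] 41.70178475932377 39.9759033950977
[[ 0.001  1.    -0.003]
 [ 0.71   0.001  0.705]
 [ 0.705 -0.003 -0.71 ]]
grasp pt [514.172 224.185 145.128]
s2 1618
[[431.724 215.404  70.883]
 [491.579 239.551 110.467]
 [587.613 248.716 162.007]]
{40: 0, 44: 0, 48: 0, 52: 0, 56: 0, 60: 0, 64: 2, 68: 24, 72: 42, 76: 56, 80: 55, 84: 58, 88: 58, 92: 51, 96: 57, 100: 53, 104: 87, 108: 610, 112: 95, 116: 13, 120: 15, 124: 10, 128: 23, 132: 14, 136: 17, 140: 18, 144: 22, 148: 22, 152: 31, 156: 75, 160: 110, 164: 0, 168: 0, 172: 0, 176: 0}
top plane [  0.005  -0.054 110.34 ] [491.975 235.273 110.34 ] [[432.003 214.695 104.232]
 [588.374 248.494 114.596]]
t2 569
[[435.81  211.351  87.351]
 [509.676 230.53  114.45 ]
 [589.297 244.86  164.402]]
{40: 0, 44: 0, 48: 0, 52: 0, 56: 0, 60: 0, 64: 0, 68: 0, 72: 0, 76: 0, 80: 1, 84: 6, 88: 5, 92: 9, 96: 9, 100: 5, 104: 7, 108: 75, 112: 196, 116: 1, 120: 0, 124: 0, 128: 3, 132: 13, 136: 2, 140: 14, 144: 12, 148: 13, 152: 10, 156: 30, 160: 144, 164: 14, 168: 0, 172: 0, 176: 0}
top plane [  0.001  -0.011 112.769] [500.053 235.677 112.769] [[435.689 221.967 109.909]
 [589.569 245.01  115.802]]
w4 7202
[[441.348 221.361 111.894]
 [513.822 232.476 162.341]
 [586.365 248.228 164.428]]
{40: 0, 44: 0, 48: 0, 52: 0, 56: 0, 60: 0, 64: 0, 68: 0, 72: 0, 76: 0, 80: 0, 84: 0, 88: 0, 92: 0, 96: 0, 100: 0, 104: 0, 108: 84, 112: 1742, 116: 4, 120: 1, 124: 2, 128: 2, 132: 3, 136: 4, 140: 0, 144: 1, 148: 4, 152: 4, 156: 225, 160: 4839, 164: 287, 168: 0, 172: 0, 176: 0}
top plane [ -0.      0.058 162.57 ] [513.532 230.263 162.57 ] [[493.748 221.318 158.985]
 [533.347 241.261 164.474]]
```

Emit:
step_arm --plan "0 -0.009 0 0 0 0 0; 0 -0.009 0 0 0 0 0; 0 -0.009 0 0 0 0 0; -0.0103 0 0.0103 0 0 0 0; -0.0103 0 0.0103 0 0 0 0; -0.0103 0 0.0103 0 0 0 0; -0.0085 0 0.0085 0 0 0 0; 0 0 0 0 0 0 0"

```text
clock: 10.55
ee_pos: [486.0, 260.2, 52.7]
tool_rot: [-0.271, 0.653, 0.653, 0.269]
force: [-0.6, 0.3, -1.7]
gripper_width: 41.9
finger_force: 40.0
```

```bash
python3 st.py; python3 - <<'E'
from h import *
np.set_printoptions(precision=3,suppress=True)
im,d,P=look('wrist'); hsv=cv2.cvtColor(im,cv2.COLOR_RGB2HSV)
m=(cv2.inRange(hsv,(5,110,50),(20,255,255))>0)&(abs(P[...,0]-487)<110)&(abs(P[...,1]-232)<40)
q=P[m]
for zl,zh in((95,115),(45,65)):
    t=q[(q[:,2]>zl)&(q[:,2]<zh)]; zm=np.median(t[:,2]); t=t[abs(t[:,2]-zm)<2.5]; A=np.c_[t[:,:2]-t[:,:2].mean(0),np.ones(len(t))]; print(len(t),np.linalg.lstsq(A,t[:,2],rcond=None)[0],np.percentile(t,[1,50,99],axis=0))
E
```

```text
10.55 [486.034 260.243  52.657] q [-0.119  0.597  1.762  0.896  1.115 -0.672] 
F [-0.641  0.344 -1.667] 41.918290293327864 39.97485240222886
[[ 0.001  1.    -0.003]
 [ 0.708  0.001  0.706]
 [ 0.706 -0.003 -0.708]]
grasp pt [486.194 224.223  88.761]
5044 [  0.002   0.027 107.301] [[466.156 222.293 105.021]
 [485.557 230.959 107.411]
 [505.028 241.925 109.004]]
1823 [ 0.004 -0.029 57.766] [[409.217 222.861  55.967]
 [507.05  244.779  57.791]
 [562.198 249.36   59.435]]
```

Emit:
step_arm --plan "-0.0014 0 0.0014 0 0 0 0; -0.0014 0 0.0014 0 0 0 0; 0 0 0 0 0 0 0; 0 0 0 0 0 0 0"

```text
clock: 10.93
ee_pos: [487.5, 259.8, 50.5]
tool_rot: [-0.27, 0.653, 0.653, 0.271]
force: [1.0, 0.1, -1.6]
gripper_width: 41.5
finger_force: 40.0
```

Emit:
step_arm --plan "-0.0007 0 0.0007 0 0 0 0; 0 0 0 0 0 0 0; 0 0 0 0 0 0 0"

```text
clock: 11.18
ee_pos: [487.5, 259.8, 49.2]
tool_rot: [-0.271, 0.653, 0.653, 0.271]
force: [0.1, -0.5, -1.7]
gripper_width: 41.2
finger_force: 40.0
```

Emit:
step_arm --plan "-0.0007 0 0.0007 0 0 0 0; 0 0 0 0 0 0 0; 0 0 0 0 0 0 0"

```text
clock: 11.43
ee_pos: [487.4, 259.8, 48.1]
tool_rot: [-0.271, 0.653, 0.653, 0.271]
force: [0.4, -0.7, -1.2]
gripper_width: 42.0
finger_force: 40.0
```

Emit:
step_arm --plan "-0.0007 0 0.0007 0 0 0 0; 0 0 0 0 0 0 0; 0 0 0 0 0 0 0"

```text
clock: 11.68
ee_pos: [487.4, 259.8, 47.1]
tool_rot: [-0.271, 0.653, 0.653, 0.271]
force: [0.5, -0.1, -2.1]
gripper_width: 41.6
finger_force: 40.0
```

Emit:
step_arm --plan "-0.0005 0 0.0005 0 0 0 0; 0 0 0 0 0 0 0; 0 0 0 0 0 0 0"

```text
clock: 11.93
ee_pos: [487.4, 259.8, 46.4]
tool_rot: [-0.271, 0.653, 0.653, 0.271]
force: [0.1, -1.3, -0.9]
gripper_width: 41.5
finger_force: 40.0
```

Emit:
step_arm --plan "-0.0005 0 0.0005 0 0 0 0; 0 0 0 0 0 0 0; 0 0 0 0 0 0 0"

```text
clock: 12.18
ee_pos: [487.4, 259.8, 45.7]
tool_rot: [-0.271, 0.653, 0.653, 0.271]
force: [0.1, -0.3, -0.9]
gripper_width: 41.2
finger_force: 40.0
```

Emit:
step_arm --plan "-0.0005 0 0.0005 0 0 0 0; 0 0 0 0 0 0 0; 0 0 0 0 0 0 0"

```text
clock: 12.43
ee_pos: [487.5, 259.8, 45.1]
tool_rot: [-0.271, 0.653, 0.653, 0.271]
force: [0.1, 0.1, -1.5]
gripper_width: 41.6
finger_force: 40.0
```

Emit:
step_arm --plan "-0.0005 0 0.0005 0 0 0 0; 0 0 0 0 0 0 0; 0 0 0 0 0 0 0"

```text
clock: 12.68
ee_pos: [487.7, 259.8, 44.9]
tool_rot: [-0.271, 0.653, 0.653, 0.271]
force: [0.8, -1.5, 5.6]
gripper_width: 41.5
finger_force: 39.9
```

Emit:
step_arm --plan "-0.0005 0 0.0005 0 0 0 0; 0 0 0 0 0 0 0; 0 0 0 0 0 0 0"

```text
clock: 12.93
ee_pos: [487.9, 259.9, 44.6]
tool_rot: [-0.271, 0.653, 0.653, 0.271]
force: [0.9, -3.3, 10.7]
gripper_width: 41.3
finger_force: 40.0
```

```bash
cat > sc.py <<'E'
from h import *
import sys
np.set_printoptions(precision=3,suppress=True)
s=sense(); xc,yc=float(sys.argv[1]),float(sys.argv[2])
im,d,P=look(sys.argv[3]); hsv=cv2.cvtColor(im,cv2.COLOR_RGB2HSV)
m=(cv2.inRange(hsv,(5,110,50),(20,255,255))>0)&(abs(P[...,0]-xc)<110)&(abs(P[...,1]-yc)<45)
q=P[m]
for zl,zh in((90,115),(42,66)):
    t=q[(q[:,2]>zl)&(q[:,2]<zh)]
    if len(t)<20: print('few',len(t)); continue
    zm=np.median(t[:,2]); t=t[abs(t[:,2]-zm)<2.5]; A=np.c_[t[:,:2]-t[:,:2].mean(0),np.ones(len(t))]; print(len(t),np.linalg.lstsq(A,t[:,2],rcond=None)[0],np.percentile(t,[1,50,99],axis=0).tolist(), cv2.minAreaRect(t[:,:2].astype(np.float32)))
g=P[(hsv[...,0]>14)&(hsv[...,1]<70)&(abs(P[...,0]-xc)<110)&(abs(P[...,1]-yc)<110)&(abs(P[...,2])<8)]; print('table',np.median(g[:,2]))
E
python3 sc.py 487 232 wrist
```

```text
5007 [ 0.001  0.03  99.257] [[467.95462367063027, 221.82657280179973, 96.99777548575103], [487.5303412534327, 230.53972053680258, 99.37858686875461], [506.7084794984687, 241.31957730204488, 100.94395846472302]] ((487.5408630371094, 230.0036163330078), (24.026260375976562, 74.3416748046875), 89.95185852050781)
1798 [ 0.001 -0.026 49.73 ] [[410.78858051105357, 222.48991944242172, 48.059396616568925], [468.511950731537, 244.32519276247393, 49.75958872806075], [563.6512556649475, 248.89084965888821, 51.323821137160785]] ((487.091796875, 235.61962890625), (26.8776912689209, 157.33377075195312), 89.76720428466797)
table -0.21821939231583162
```

Emit:
step_arm --plan "0.0005 0 -0.0005 0 0 0 0; 0 0 0 0 0 0 1; 0 0 0 0 0 0 1; 0 0 0 0 0 0 1; 0 0 0 0 0 0 1; 0 0 0 0 0 0 1; 0 0 0 0 0 0 1; 0 0 0 0 0 0 1"

```text
clock: 13.65
ee_pos: [487.4, 259.8, 44.3]
tool_rot: [-0.271, 0.653, 0.653, 0.271]
force: [0.8, -0.7, 0.1]
gripper_width: 86.3
finger_force: 0.0
```

Emit:
step_arm --plan "0 0 -0.01 0 0 0 1; 0 0 -0.02 0 0 0 1; 0 0 -0.02 0 0 0 1; 0 0 -0.02 0 0 0 1; 0 0 -0.02 0 0 0 1; 0 0 -0.02 0 0 0 1; 0 0 0 0 0 0 1; 0 0 0 0 0 0 1"

```text
clock: 14.32
ee_pos: [487.8, 181.4, 122.4]
tool_rot: [-0.27, 0.654, 0.653, 0.271]
force: [0.3, 0.0, 0.4]
gripper_width: 88.3
finger_force: 0.0
```

Emit:
step_arm --plan "0 0 0 0 -0.1122 0 1; 0 0 0 0 -0.1122 0 1; 0 0 0 0 -0.1122 0 1; 0 0 0 0 -0.1122 0 1; 0 0 0 0 -0.1122 0 1; 0 0 0 0 -0.1122 0 1; 0 0 0 0 -0.1122 0 1; 0 0 0 0 0 0 1"

```text
clock: 14.98
ee_pos: [486.5, 185.0, 121.5]
tool_rot: [0.001, 0.705, 0.709, -0.001]
force: [-0.1, 1.1, -0.3]
gripper_width: 88.0
finger_force: 0.0
```

```bash
python3 st.py; python3 sc.py 487 232 wrist;python3 sc.py 487 232 top; python3 st.py | tail -1
```

```text
14.9833 [486.535 185.045 121.524] q [ 0.138  0.41   1.514 -0.004  1.218  0.134] 
F [-0.095  1.116 -0.33 ] 88.00489817599136 0.0
[[-0.006  1.    -0.   ]
 [ 1.     0.006 -0.004]
 [-0.004 -0.    -1.   ]]
grasp pt [486.542 185.249 172.523]
2283 [-0.    -0.016 99.214] [[467.6955895977052, 222.2929893742833, 96.88636227043253], [487.0604037766236, 232.57478671271315, 99.3049749262819], [506.57295855449996, 242.14245742290166, 101.06109830355233]] ((487.11492919921875, 232.46107482910156), (40.51862716674805, 20.607770919799805), 0.3376375138759613)
7757 [-0.001 -0.006 49.541] [[410.13394262731344, 215.22145090138545, 47.44002778696578], [487.2193104662501, 234.76522458824562, 49.575969025282866], [564.804346821449, 249.2367478607338, 51.252758385531834]] ((487.46826171875, 232.3291778564453), (35.090538024902344, 158.60986328125), 89.95439147949219)
table -0.25834051659611534
few 0
few 6
table 0.18626734079910076
grasp pt [486.617 183.345 172.056]
```

The scraper stands flat (top at 99 mm, level) at (487.2, 232.4). I move above it, then descend.

Emit:
step_arm --plan "0.017 0 0 0 0 0 1; 0.017 0 0 0 0 0 1; 0.016 0 0 0 0 0 1; 0 0 0 0 0 0 1; 0 0 0 0 0 0 1"

```text
clock: 15.5
ee_pos: [487.2, 231.5, 121.4]
tool_rot: [-0.001, 0.707, 0.707, -0.0]
force: [-0.3, -0.5, 0.1]
gripper_width: 88.0
finger_force: 0.0
```

```bash
python3 st.py
```

```text
15.5 [487.171 231.514 121.394] q [0.223 0.44  1.463 0.002 1.24  0.222] 
F [-0.332 -0.512  0.086] 88.00186810722083 0.0
[[-0.     1.    -0.002]
 [ 1.     0.     0.001]
 [ 0.001 -0.002 -1.   ]]
grasp pt [487.258 231.443 172.394]
```

Emit:
step_arm --plan "0.001 0 0.018 0 0 0 1; 0 0 0.02 0 0 0 1; 0 0 0.02 0 0 0 1; 0 0 0.02 0 0 0 1; 0 0 0.01 0 0 0 1; 0 0 0 0 0 0 1; 0 0 0 0 0 0 0; 0 0 0 0 0 0 0" --squeeze 40

```text
clock: 16.17
ee_pos: [488.1, 232.7, 35.1]
tool_rot: [0.0, 0.707, 0.707, 0.001]
force: [0.6, -0.5, -0.0]
gripper_width: 77.1
finger_force: 0.0
```

Emit:
step_arm --plan "0 0 0 0 0 0 0; 0 0 0 0 0 0 0; 0 0 0 0 0 0 0; 0 0 0 0 0 0 0; 0 0 0 0 0 0 0; 0 0 0 0 0 0 0; 0 0 0 0 0 0 0"

```text
clock: 16.75
ee_pos: [487.6, 233.1, 34.3]
tool_rot: [0.0, 0.707, 0.707, 0.0]
force: [0.1, 0.8, 3.6]
gripper_width: 41.9
finger_force: 40.0
```

```bash
python3 st.py;python3 sc.py 487 232 wrist
```

```text
16.75 [487.578 233.053  34.303] q [0.227 0.551 1.566 0.    1.024 0.227] 
F [0.098 0.805 3.611] 41.89567386714069 39.99997342005372
[[-0.  1.  0.]
 [ 1.  0.  0.]
 [ 0.  0. -1.]]
grasp pt [487.556 233.046  85.303]
2920 [-0.001 -0.182 98.854] [[467.42500010908896, 232.17222730169476, 96.26986425298986], [486.77834566039354, 238.13116235075358, 99.0563233692273], [506.491729491395, 242.78327432361246, 100.61414439479475]] ((487.256591796875, 237.28720092773438), (73.5501937866211, 13.367669105529785), 0.14940819144248962)
10298 [-0.001 -0.026 49.421] [[409.8516479542916, 218.70900738033134, 47.17900155626625], [487.1615533567699, 241.14211244155405, 49.492454753752924], [564.020858948467, 249.62220168290824, 50.97751695496495]] ((486.9619140625, 232.70211791992188), (158.5236358642578, 35.16446304321289), 0.1070183739066124)
table -0.27260814238520503
```

Emit:
step_arm --plan "0 0 -0.002 0 0 0 0; -0.02 -0.001 0 0 0 0 0; -0.02 -0.001 0 0 0 0 0; -0.02 -0.001 0 0 0 0 0; -0.016 -0.0008 0 0 0 0 0; -0.016 -0.0008 0 0 0 0 0; -0.016 -0.0008 0 0 0 0 0; -0.016 -0.0008 0 0 0 0 0"

```text
clock: 17.47
ee_pos: [480.9, 108.2, 36.0]
tool_rot: [-0.0, 0.707, 0.707, -0.0]
force: [0.5, -0.3, -2.0]
gripper_width: 41.7
finger_force: 40.0
```

Emit:
step_arm --plan "-0.016 -0.0008 0 0 0 0 0; -0.016 -0.0008 0 0 0 0 0; -0.016 -0.0008 0 0 0 0 0; -0.016 -0.0008 0 0 0 0 0; -0.016 -0.0008 0 0 0 0 0; -0.016 -0.0008 0 0 0 0 0; -0.016 -0.0008 0 0 0 0 0; 0 0 0 0 0 0 0"

```text
clock: 18.13
ee_pos: [475.7, -5.0, 36.0]
tool_rot: [0.0, 0.708, 0.706, -0.0]
force: [-0.6, 0.7, -2.2]
gripper_width: 41.3
finger_force: 40.0
```

```bash
python3 st.py;python3 - <<'E'
from h import *
im,d,P=look('top'); cv2.imwrite('pics/t3.png',cv2.resize(im[110:290,190:430,::-1],None,fx=2.5,fy=2.5))
im,d,P=look('wrist'); cv2.imwrite('pics/w5.png',im[...,::-1])
im,d,P=look('scene'); cv2.imwrite('pics/s5.png',im[...,::-1])
E
```

```text
18.1333 [475.69   -4.999  36.02 ] q [-0.26   0.464  1.744 -0.001  0.934 -0.257] 
F [-0.633  0.657 -2.188] 41.32168640761935 39.99961660243571
[[ 0.002  1.    -0.   ]
 [ 1.    -0.002 -0.   ]
 [-0.    -0.    -1.   ]]
grasp pt [475.697  -4.979  87.02 ]
```

View pics/t3.png

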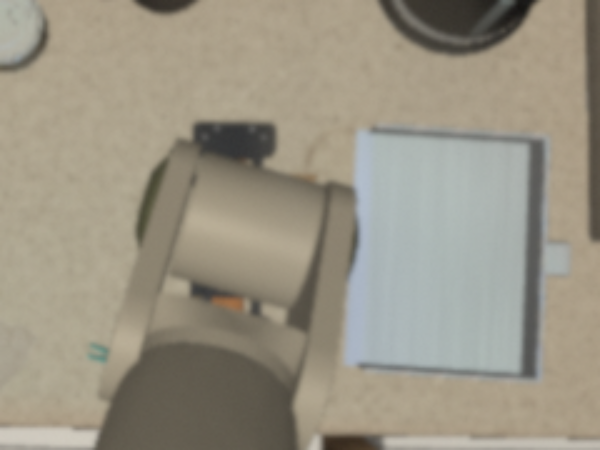

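The top view shows the gripper over the scraper in front of the pan mouth, which lies at crop x≈355. A peg end shows at (305,178) and no peg is visible behind the scraper. I do a numeric peg check.

```bash
cat > pegs.py <<'E'
from h import *
import sys
for n in sys.argv[1:]:
    im,d,P=look(n); hsv=cv2.cvtColor(im,cv2.COLOR_RGB2HSV)
    m=cv2.inRange(hsv,(10,62,50),(24,255,230)); z=P[...,2]
    m[(z<2.5)|(z>24)|(P[...,0]<330)|(P[...,0]>610)|(P[...,1]>330)|(P[...,1]<-330)]=0
    m=cv2.morphologyEx(m,cv2.MORPH_CLOSE,np.ones((3,3)))
    c,l,s,cc=cv2.connectedComponentsWithStats(m)
    for i in range(1,c):
        if s[i,4]>=8:
            q=P[l==i]; print(n,cc[i].round(),s[i,4],np.median(q,0).round(),'y',q[:,1].min().round(),q[:,1].max().round(),'x',q[:,0].min().round(),q[:,0].max().round())
E
python3 pegs.py top scene wrist
```

```text
top [312. 180.] 24 [541. -90.  12.] y -99.0 -76.0 x 536.0 544.0
scene [268. 200.] 134 [506.  15.  15.] y 13.0 17.0 x 459.0 551.0
wrist [27. 69.] 15 [344.  85.  11.] y 82.0 87.0 x 341.0 347.0
wrist [257. 192.] 1529 [475.  15.  18.] y 14.0 68.0 x 397.0 554.0
wrist [253. 345.] 511 [ 471. -102.   10.] y -119.0 68.0 x 465.0 478.0
wrist [187. 338.] 119 [425. -96.  10.] y -104.0 -92.0 x 417.0 430.0
wrist [336. 338.] 40 [530. -97.  10.] y -100.0 -93.0 x 530.0 533.0
```

Emit:
step_arm --plan "-0.015 -0.0007 -0.002 0 0 0 0; -0.015 -0.0007 -0.001 0 0 0 0; -0.015 -0.0007 0 0 0 0 0; -0.015 -0.0007 0 0 0 0 0; -0.015 -0.0007 0 0 0 0 0; -0.015 -0.0007 0 0 0 0 0; -0.015 -0.0007 0 0 0 0 0; -0.015 -0.0007 0 0 0 0 0"

```text
clock: 19.1
ee_pos: [470.0, -123.0, 39.1]
tool_rot: [-0.0, 0.707, 0.707, 0.0]
force: [-0.1, -0.1, -2.7]
gripper_width: 41.6
finger_force: 40.0
```

Emit:
step_arm --plan "-0.013 -0.0006 0 0 0 0 0; -0.013 -0.0006 0 0 0 0 0; -0.013 -0.0006 0 0 0 0 0; -0.013 -0.0006 0 0 0 0 0; 0 0 0 0 0 0 0; 0 0 0 0 0 0 0"

```text
clock: 19.6
ee_pos: [467.6, -175.5, 39.0]
tool_rot: [-0.0, 0.707, 0.707, 0.0]
force: [0.1, -0.1, -2.1]
gripper_width: 41.8
finger_force: 40.0
```

```bash
python3 st.py; python3 pegs.py top scene wrist
```

```text
19.6 [ 467.581 -175.455   39.024] q [-0.597  0.49   1.676  0.     0.976 -0.595] 
F [ 0.091 -0.063 -2.094] 41.77130265499227 39.99985311180353
[[ 0.001  1.    -0.   ]
 [ 1.    -0.001  0.   ]
 [ 0.    -0.    -1.   ]]
grasp pt [ 467.583 -175.461   90.024]
scene [368. 161.] 18 [ 460. -275.   12.] y -283.0 -267.0 x 458.0 464.0
scene [374. 175.] 73 [ 415. -249.   12.] y -271.0 -227.0 x 408.0 429.0
wrist [256. 191.] 1102 [ 465. -158.   19.] y -159.0 -104.0 x 389.0 545.0
wrist [255. 344.] 454 [ 466. -274.   12.] y -291.0 -104.0 x 459.0 471.0
wrist [187. 337.] 70 [ 417. -268.   12.] y -274.0 -265.0 x 411.0 423.0
wrist [337. 337.] 13 [ 523. -268.   12.] y -270.0 -266.0 x 523.0 524.0
```

All pegs show up well inside the pan and none are behind the scraper. I retreat and set it down in front of the mouth.

Emit:
step_arm --plan "0.005 0 -0.004 0 0 0 0; 0.02 0.001 -0.004 0 0 0 0; 0.02 0.001 0 0 0 0 0; 0.02 0.001 0 0 0 0 0; 0.02 0.001 0 0 0 0 0; 0.02 0.001 0 0 0 0 0; 0 0 0 0 0 0 0; 0 0 0 0 0 0 0"

```text
clock: 20.42
ee_pos: [472.6, -68.9, 47.4]
tool_rot: [0.0, 0.706, 0.708, 0.0]
force: [-0.2, -0.2, -1.0]
gripper_width: 42.1
finger_force: 40.0
```

Emit:
step_arm --plan "0 0 0.006 0 0 0 0; 0 0 0.004 0 0 0 0; 0 0 0 0 0 0 0; 0 0 0 0 0 0 0"

```text
clock: 20.75
ee_pos: [472.4, -70.5, 36.7]
tool_rot: [-0.0, 0.707, 0.707, -0.0]
force: [-0.4, 0.2, -2.7]
gripper_width: 41.8
finger_force: 40.0
```

```bash
python3 st.py; python3 pegs.py top scene wrist; python3 sc.py 472 -70 wrist
```

```text
20.75 [472.425 -70.484  36.695] q [-0.397  0.465  1.737 -0.     0.94  -0.396] 
F [-0.403  0.227 -2.72 ] 41.7792332561904 40.000035502016544
[[ 0.001  1.    -0.001]
 [ 1.    -0.001  0.   ]
 [ 0.    -0.001 -1.   ]]
grasp pt [472.47  -70.501  87.695]
top [374. 186.] 76 [ 529. -245.   13.] y -268.0 37.0 x 457.0 534.0
top [382. 212.] 61 [ 464. -265.   13.] y -282.0 37.0 x 457.0 469.0
top [377. 231.] 52 [ 416. -252.   13.] y -270.0 -237.0 x 412.0 422.0
scene [364. 162.] 69 [ 463. -263.   12.] y -284.0 -242.0 x 457.0 472.0
scene [369. 178.] 141 [ 417. -230.   11.] y -268.0 -199.0 x 408.0 431.0
scene [281. 180.] 33 [540. -53.  14.] y -54.0 -51.0 x 528.0 552.0
wrist [259. 191.] 1375 [473. -54.  18.] y -55.0 0.0 x 394.0 551.0
2980 [ -0.002  -0.198 101.63 ] [[452.4065098458181, -71.18575308777872, 98.86154582586924], [471.9466396747724, -65.14374251696759, 101.85307803042417], [491.7757347703815, -60.44395032487401, 103.48269497104162]] ((472.2967224121094, -65.98018646240234), (12.905057907104492, 73.40412902832031), 89.92758178710938)
10300 [-0.001 -0.027 52.253] [[394.9906894036956, -84.73004031675721, 49.97162437121557], [472.32266877932716, -62.26417884908891, 52.335614706790444], [549.241741171254, -53.793617379692044, 53.81685377622028]] ((471.8979187011719, -70.66393280029297), (35.337825775146484, 158.02249145507812), 89.93038940429688)
table 1.110018628726868
```

Lower to contact (standing ee z ≈ 34.3).

Emit:
step_arm --plan "0 0 0.0012 0 0 0 0; 0 0 0 0 0 0 0; 0 0 0 0 0 0 0"

```text
clock: 21.2
ee_pos: [472.6, -70.0, 35.9]
tool_rot: [0.0, 0.707, 0.707, -0.0]
force: [0.3, 1.2, -1.0]
gripper_width: 41.7
finger_force: 40.0
```

Emit:
step_arm --plan "0 0 0.0008 0 0 0 0; 0 0 0 0 0 0 0; 0 0 0 0 0 0 0"

```text
clock: 21.45
ee_pos: [472.6, -70.0, 35.1]
tool_rot: [-0.0, 0.707, 0.707, -0.0]
force: [-0.1, 0.0, -0.6]
gripper_width: 41.6
finger_force: 40.0
```

Emit:
step_arm --plan "0 0 0.0006 0 0 0 0; 0 0 0 0 0 0 0; 0 0 0 0 0 0 0"

```text
clock: 21.7
ee_pos: [472.6, -70.0, 34.5]
tool_rot: [-0.0, 0.707, 0.707, -0.0]
force: [-0.4, -0.1, -1.8]
gripper_width: 41.9
finger_force: 40.0
```

Emit:
step_arm --plan "0 0 0.0006 0 0 0 0; 0 0 0 0 0 0 0; 0 0 0 0 0 0 0"

```text
clock: 21.95
ee_pos: [472.7, -70.0, 34.3]
tool_rot: [0.0, 0.707, 0.707, 0.0]
force: [-1.9, 0.3, 5.0]
gripper_width: 41.3
finger_force: 40.0
```

Emit:
step_arm --plan "0 0 0.0004 0 0 0 0; 0 0 0 0 0 0 0; 0 0 0 0 0 0 0"

```text
clock: 22.2
ee_pos: [472.7, -70.0, 34.2]
tool_rot: [0.0, 0.707, 0.707, 0.0]
force: [-3.6, 0.9, 10.7]
gripper_width: 41.3
finger_force: 40.0
```

Emit:
step_arm --plan "0 0 -0.0006 0 0 0 0; 0 0 0 0 0 0 1; 0 0 0 0 0 0 1; 0 0 0 0 0 0 1; 0 0 0 0 0 0 1; 0 0 0 0 0 0 1; 0 0 0 0 0 0 1; 0 0 0 0 0 0 1"

```text
clock: 22.87
ee_pos: [472.6, -70.0, 34.1]
tool_rot: [-0.0, 0.707, 0.707, -0.0]
force: [-0.4, 0.9, -0.6]
gripper_width: 86.6
finger_force: 0.0
```

Emit:
step_arm --plan "0 0 -0.01 0 0 0 1; 0 0 -0.02 0 0 0 1; 0 0 -0.02 0 0 0 1; 0 0 -0.025 0 0 0 1; 0 0 -0.03 0 0 0 1; 0 0 -0.03 0 0 0 1; 0 0 -0.03 0 0 0 1; 0 0 0 0 0 0 1"

```text
clock: 23.53
ee_pos: [474.6, -70.7, 204.3]
tool_rot: [0.004, 0.707, 0.707, 0.002]
force: [-0.0, -0.1, 0.8]
gripper_width: 88.1
finger_force: 0.0
```

Emit:
step_arm --plan "0.035 0 0 0 0 0 1; 0.035 0 0 0 0 0 1; 0.035 0 0 0 0 0 1; 0.035 0 0 0 0 0 1; 0.035 0 0 0 0 0 1; 0.035 0 0 0 0 0 1; 0.035 0 0 0 0 0 1; 0 0 0 0 0 0 1"

```text
clock: 24.2
ee_pos: [471.7, 179.6, 198.4]
tool_rot: [-0.001, 0.705, 0.709, 0.0]
force: [-0.2, 0.3, -0.5]
gripper_width: 88.0
finger_force: 0.0
```

```bash
python3 st.py; python3 pegs.py top scene; python3 sc.py 472 -70 top; python3 - <<'E'
from h import *
im,d,P=look('top'); cv2.imwrite('pics/t9.png',cv2.resize(im[60:290,130:430,::-1],None,fx=2.6,fy=2.6,interpolation=cv2.INTER_CUBIC))
E
```

```text
24.2 [471.733 179.618 198.41 ] q [0.128 0.307 1.432 0.001 1.402 0.123] 
F [-0.207  0.253 -0.545] 87.9620188440059 0.0
[[-0.005  1.    -0.001]
 [ 1.     0.005  0.001]
 [ 0.001 -0.001 -1.   ]]
grasp pt [471.775 179.551 249.41 ]
top [374. 186.] 73 [ 529. -245.   13.] y -268.0 -222.0 x 526.0 534.0
top [298. 218.] 39 [445. -55.  10.] y -55.0 -54.0 x 398.0 493.0
top [359. 210.] 85 [ 470. -207.   13.] y -213.0 -201.0 x 443.0 493.0
top [381. 211.] 67 [ 466. -263.   14.] y -283.0 -240.0 x 461.0 469.0
top [375. 231.] 74 [ 416. -247.   13.] y -271.0 -224.0 x 411.0 422.0
scene [293. 190.] 178 [494. -52.  14.] y -54.0 433.0 x -22.0 552.0
127 [ -0.002  -0.023 100.09 ] [[453.23279685379856, -79.23206214075101, 97.65874716881271], [471.4221485583515, -70.06838708566674, 100.08546936289501], [491.71129637056765, -63.057010105261476, 102.25809137306237]] ((472.4668884277344, -71.23907470703125), (38.46987533569336, 16.197494506835938), 0.8876522183418274)
604 [-0.    -0.012 50.416] [[395.92072056412076, -86.81272617053415, 48.071170249056905], [458.57597373755004, -69.94286520943702, 50.43465356649211], [546.957562270529, -55.21407004841672, 52.79790253803161]] ((472.454833984375, -70.83256530761719), (153.7554473876953, 31.615806579589844), 0.5864415168762207)
table 0.9227194164024635
```

View pics/t9.png

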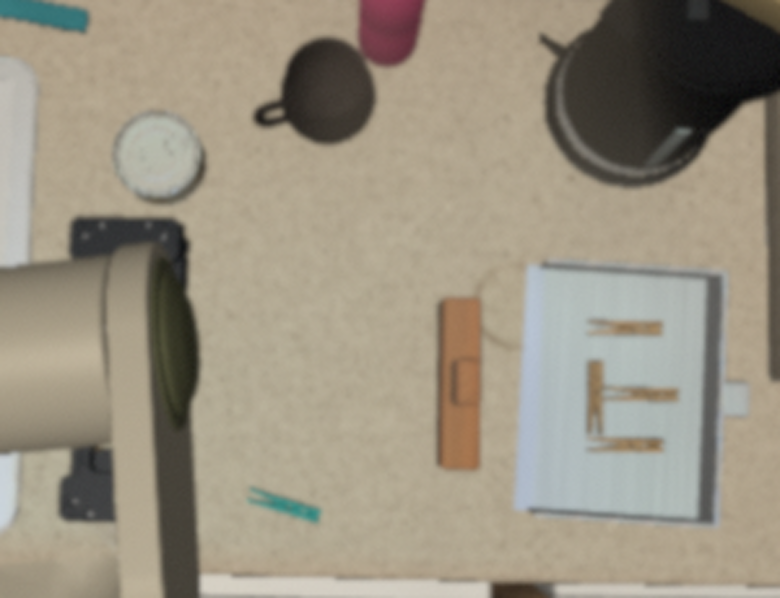

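The final view shows all four pegs in the pan at (625,328), (640,395), (595,398) and (625,445). The scraper stands upright in front of the mouth at (460,383), and the turquoise peg, mug and tin are where they were. I hand in.

```bash
python3 -c "
from plant import *
print(hand_in())"
```

```text
the job is handed in; nothing more can be done
None
```

I handed the job in at about 24 s: the last camera view shows all four wooden pegs inside the pan and the scraper standing upright on the worktop in front of the mouth, with mug, tin and turquoise peg left alone.

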